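# Clamp a padlock in a lock vice with a torque-limiting knob

### The arm

A 7-joint arm with a two-finger parallel gripper is mounted at the origin on a cart in front of the work surface, level with it; the furniture and walls round the work are solid. World frame = base frame: x ahead of the robot, y to its left, z up, the work surface at z = 0. Lengths are in m, angles in degrees, forces in N, time in s.
With the tool pointing down it reaches from about 0.425 to 1.025 m from the base axis. Payload 9.4 kg.
Tool frame: the origin (TCP) lies on the front face of the gripper's body, between the roots of the fingers; the fingertips stand 84 mm ahead of it and the grasp point (between the pads) lies 65 mm ahead of it (arm.tcp_to_tips is the distance from the TCP to the fingertips, in m); z points along the fingers, y is the line along which they close (so a half turn about z gives the same grasp; the last joint's range is limited). The gripper opens to 93 mm and grips with 3 to 60 N. Pads are 15 mm wide; open, the fingers measure 128 mm over their backs; the gripper's body (75 mm by 188 mm) begins 65 mm behind the grasp point.
Start: joints at [-71.488, 34.337, -0.143, 91.639, 0.103, 54.024, -4.572], TCP at [0.282, 0.668, 0.303] pointing down, gripper open.
Joint ranges: [-147.43, 147.43], [-19.82, 112.94], [-74.19, 73.91], [6.32, 146.72], [-59.91, 239.91], [6.04, 106.73], [-150.56, 150.56]. Speed limits (degrees/s): [127.2, 127.2, 172.46, 172.46, 180, 180, 180].

### API

Orientations are given as a 3x3 rotation matrix whose columns are the frame's x, y, z axes.
In Python, from bench import monitor, viewer, job, arm gives the robot as it stands. The module is installed in compiled form; this text tells all that it offers.
- The arm moves only by the shell command python3 -m jog 'ROWS' [OPENING] [FORCE]. ROWS is JSON, a list of rows, each an object with "offset": the shift along the tool's x, y, z in m, a list of three; "twist": the turn about the tool's z in rad. In form: [{"offset": [tx, ty, tz], "twist": twist}, ...]. A call has exactly 8 rows; each row is the pose to reach, as a shift and turn from the pose commanded when the call began, along the tool's axes at that moment; what a row does not reach only later rows make up. A row lasts 1/12 s, in which the tool goes at most 41.7 mm and 7.16 degrees, less where a joint would pass 70% of its speed; a pose out of reach is approached as far as the arm can. A call with a gripper value outside its range is refused whole. OPENING is the opening, from -1 (shut) to 1 (fully open), set as the call begins (- or left out, the last holds). The fingers move at their own pace and stop on an object; FORCE is the grip in N (left out, the last holds). Time passes only in rows, so rows that repeat a pose let the fingers close, or fill a call up. It gives the time, the measured TCP pose, the force, the opening and the grip force at its end, in the units of the state.
- monitor.read_state(): the state, without advancing time (a new reading comes with each control period).
- viewer.read_camera(name): name is "side" or "top"; returns the picture (400x640x3 uint8, red, green, blue); there is no depth.
- viewer.camera_params(name): a dict with "K" (3x3 intrinsics, pixels), "R" (3x3) and "t" (3): a world point X has camera coordinates R X + t. Camera axes: x right, y down, z forward; pixel columns grow to the right and rows downward; lengths in m; the calibration is good to about 2 mm. A picture is of the moment at which its call begins. camera_params takes no time and is no camera call.
- job.hand_in(): hands the job in; it is judged then, once.
The state is a dict: "clock": time; "joint_positions": joint angles; "qd": joint speeds; "joint_torque": joint torques, N m; "eef_pos": TCP position; "ee_rot": TCP orientation; "force": force on the tool from outside, world axes, zero at the start; "ft_torque": the same for the moment, N m; "width": finger opening in m; "finger_force": force on a finger pad.
Only numpy, scipy, OpenCV 4.12 (cv2) and the standard library are available. Lean on these libraries where they do the work, as an engineer would, in place of code of your own. Each camera call takes 0.05 s, during which the arm holds its last target. There are 200 camera calls.

### The job

Clamp the grey block padlock in the blue lock vice, ready for re-pinning: lay it flat on the steel bed between the two brass-lined jaws, square to them, with the round brass keyhole facing out at the front of the vice and the notched face to the back. Then tighten the jaw with the orange T-knob, clockwise, until the knob's torque limiter clicks, and stop there: more than three clicks is overdoing it. Leave the other things on the bench where they are.

Things in the scene. Friction and masses are not known exactly. Their poses are not given: they have to be found in the camera images.
- block_padlock: the grey steel block padlock, lying flat on its side: 40 mm (own x, -19 to +21) by 52 mm (own y, -25 to +27) by 24 mm high, 0.26 to 0.5 kg; origin on its underside. Round brass keyhole in the long flat -x face; the far +x face has a 22 mm wide notch in its middle, crossed by the shackle bar almost flush with that face. Best grasped across x, from above, in the middle
- keyhole (a point): centre of the 16 mm brass keyhole disc in the padlock's -x face, 12 mm above its underside, 12 mm off the middle towards -y (the small white-ringed core in its -y end is not meant)
- vice: the blue lock vice, screwed to the bench: base 92 mm (own x) by 196 mm (own y), 12 mm thick. Its front is its -x side, towards the robot. From -y to +y: gear housing with the knob, sliding jaw, bed, fixed jaw. Origin on the bench under the middle of the bed. It stands between the tall key mill (left) and the key duplicator (right, 0.35 m high, between the vice and the arm's start: go over it)
- vice_bed (a point): middle of the steel bed on which the padlock lies, 16 mm above the bench; axes as the vice's (x away from its front, y from knob to fixed jaw). The bed is 60 mm long in x and flat; both jaws' tops stand 17 mm above it
- fixed_jaw_face (a point): middle of the fixed jaw's brass face (64 mm wide in x) at bed height, 30 mm from the middle of the bed towards +y
- jaw: the steel sliding jaw with its rack bar; its origin coincides with the vice's when fully open and moves along the vice's +y as it closes, 4 mm per radian of the spindle. The jaw stays where it is left (the gearing does not run back)
- jaw_face (a point): middle of the sliding jaw's brass face (64 mm wide in x) at bed height; starts 58 to 60 mm from the fixed jaw's face (the padlock takes 52). The brass liner is spring-backed, 15 N per mm: it yields 1 to 2 mm under the clamping force
- knob_grip (a point): centre of the top of the orange T-bar, 91 mm above the bench, on the knob's vertical axis, 85 mm from the middle of the bed towards the vice's -y. The bar is 62 mm long (x axis of this point), 13 mm thick (y axis) and stands 24 mm above a round black skirt of 43 mm diameter: keep the fingertips at most 22 mm below the bar's top
- spindle (a joint): angle of the pinion shaft under the knob, rad; grows clockwise seen from above and closes the jaw, 4 mm per rad; fully open at 0, starts at 0 to 0.5. Takes about 0.16 N m to turn freely; once the jaw touches the padlock it still turns some 0.3 to 0.4 rad while the liner yields, then stops
- torque_knob (a joint): slip of the knob's ball-detent clutch: knob angle relative to the spindle, rad, clockwise from above positive, 0 at the start and near 0 while the spindle turns along. When the padlock is tight (about 0.25 N m) the spindle stops and the knob clicks over: 0.524 rad (30 degrees) a click, hump at half; stop at the end of a click and let go. Loosening turns the spindle back without slip
- brass_cylinder: brass euro-profile lock cylinder lying on its side, 33x65x17 mm, behind the vice; bystander; origin centre of underside
- blue_key: key blank with a blue head lying flat, 56x28x6 mm, behind the vice; bystander; origin centre of underside
- black_hex_key: black L-shaped hex key lying flat, 29x78x5 mm, near the front edge on the left; bystander; origin centre of underside
Not all that is in view belongs to the job. Leave any green look-alike of the block_padlock alone.

How it is judged:
By the outcome, as a careful person would: the job done as asked, in the order asked, and still so for the second after the job is handed in, with the robot touching nothing.
It also fails if it takes over 70 s, if anything falls off the work surface, if the arm or the gripper's body presses on something with over 40 N, if the wrist force passes 120 N, or if a joint passes its speed limit or range.

## Working session

There is one attempt and no reset: what is moved stays moved. The work goes in short steps, Python scripts to look and compute and a shell command to move; the robot and the scene stay as the last step left them, time stands still between calls to the robot, and variables do not carry over. Pictures are saved under pics/ and viewed, at most 10 in all, crops included, and the job is handed in when it is done.

```bash
mkdir -p pics
python3 - <<'E'
from bench import monitor, viewer
import cv2, numpy as np
s=monitor.read_state(); print({k:np.round(v,4).tolist() for k,v in s.items()})
for n in("side","top"):
    im=viewer.read_camera(n); cv2.imwrite(f"pics/{n}0.png",im[:,:,::-1])
    p=viewer.camera_params(n); print(n,np.round(p["K"],1).tolist(),np.round(p["R"],4).tolist(),np.round(p["t"],4).tolist(), np.round(-p["R"].T@p["t"],3))
E
```

```text
{'clock': 0.0, 'joint_positions': [-71.4901, 34.3836, -0.1455, 91.6802, 0.1033, 54.0224, -4.5723], 'qd': [0.0048, 0.0026, 0.0202, 0.0119, -0.1044, 0.0497, -0.0879], 'joint_torque': [0.0002, -76.5076, 1.4968, -25.2355, -0.0526, 0.0172, 0.0002], 'eef_pos': [0.282, 0.6675, 0.3019], 'ee_rot': [[-0.9212, 0.3891, -0.0005], [0.3891, 0.9212, -0.0014], [-0.0001, -0.0015, -1.0]], 'force': [0.1267, -1.1071, -0.1218], 'ft_torque': [0.0124, -0.0349, -0.0664], 'finger_force': 0.0, 'width': 0.0933}
side [[371.9, 0.0, 320.9], [0.0, 371.9, 202.9], [0.0, 0.0, 1.0]] [[0.9697, -0.2439, 0.0095], [-0.1796, -0.7395, -0.6487], [0.1653, 0.6274, -0.761]] [-0.5823, 0.2861, 0.8156] [ 0.481 -0.442  0.812]
top [[453.1, 0.0, 323.5], [0.0, 453.1, 197.9], [0.0, 0.0, 1.0]] [[0.0111, -0.9999, 0.0108], [-0.9813, -0.013, -0.1919], [0.1921, -0.0085, -0.9813]] [0.1771, 0.624, 1.0013] [0.418 0.194 1.1  ]
```

View pics/side0.png

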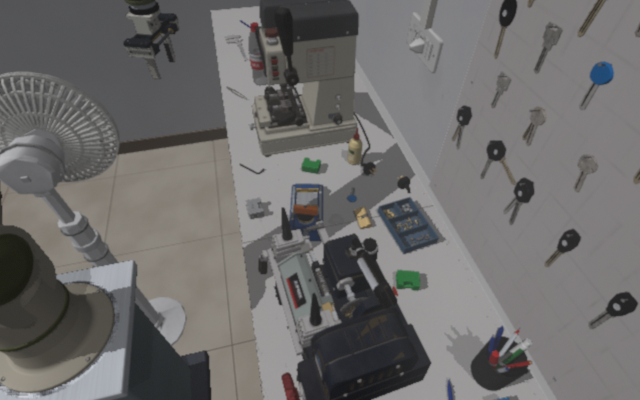

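View pics/top0.png

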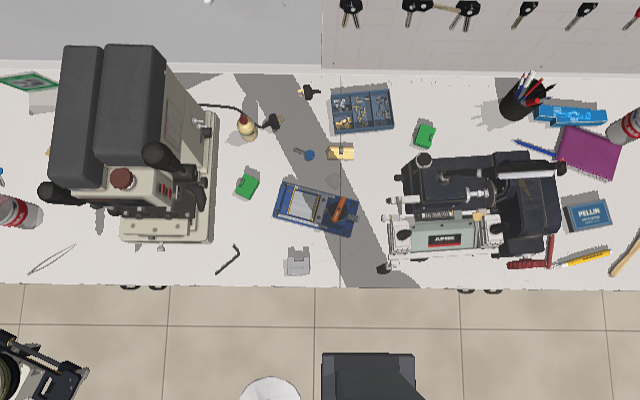

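Top view: the grey padlock is at about (298,261). The green look-alikes are at (247,183) and (424,133), and the vice at (315,210) with its orange T-bar at (343,210). In the side view the grey padlock is at (257,207). Only that one is grey, so I'll confirm it in an enlarged crop.

Run:
```python
import cv2, numpy as np
a=cv2.imread("pics/top0.png")[170:285,260:370]; b=cv2.imread("pics/side0.png")[175:255,235:335]
a=cv2.resize(a,None,fx=5,fy=5,interpolation=cv2.INTER_CUBIC)[:575,:400+150]; 
cv2.imwrite("pics/cropA.png",a); cv2.imwrite("pics/cropB.png",cv2.resize(b,None,fx=7,fy=7,interpolation=cv2.INTER_CUBIC))
```

```text
(no output)
```

View pics/cropA.png

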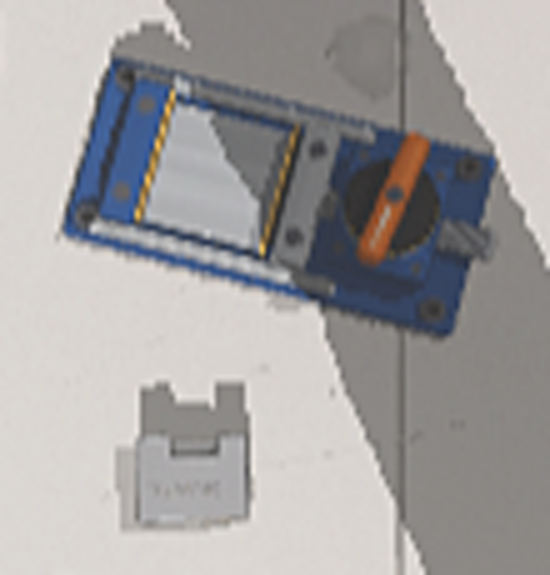

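View pics/cropB.png

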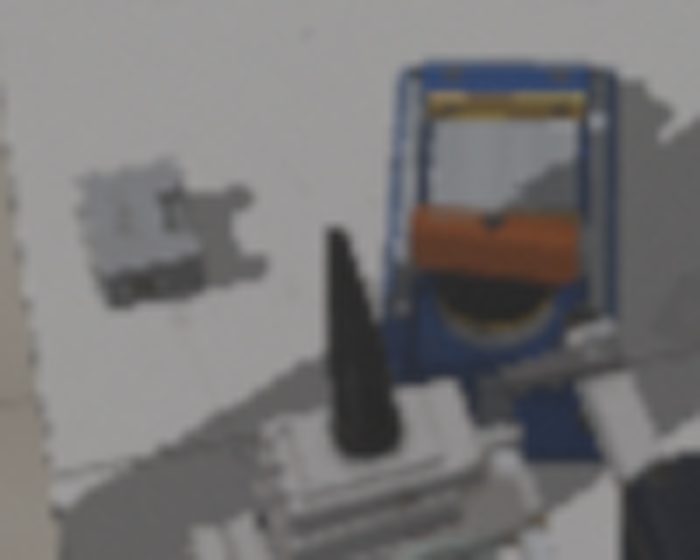

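The crop confirms it. The grey block padlock has its notch (crop A at (193,447)) facing away from the robot and its keyhole face towards the robot. The vice sits tilted, with its fixed jaw on the left and its orange T-bar on the right.

```bash
cat > h.py <<'E'
from bench import monitor, viewer
import cv2, numpy as np
def cast(n,px,z):
    p=viewer.camera_params(n); px=np.atleast_2d(px).astype(float)
    d=np.linalg.solve(p["K"],np.c_[px,np.ones(len(px))].T).T@p["R"]
    c=-p["R"].T@p["t"]; return (c+d*((z-c[2])/d[:,2])[:,None])[:,:2]
def hsv(im): return cv2.cvtColor(im,cv2.COLOR_BGR2HSV)
def mask(im,lo,hi,roi):
    m=cv2.inRange(hsv(im),lo,hi); r=np.zeros_like(m); x0,y0,x1,y1=roi; r[y0:y1,x0:x1]=m[y0:y1,x0:x1]; return r
def rect(n,m,z):
    ys,xs=np.nonzero(m); w=cast(n,np.c_[xs,ys],z); return cv2.minAreaRect((w*1000).astype(np.float32))
def pca(n,m,z):
    ys,xs=np.nonzero(m); w=cast(n,np.c_[xs,ys],z); c=w.mean(0); u=np.linalg.svd(w-c,full_matrices=False)[2][0]
    return c,np.degrees(np.arctan2(u[1],u[0])),len(w)
E
python3 - <<'E'
from h import *
t=cv2.imread("pics/top0.png"); s=cv2.imread("pics/side0.png")
for n,im,roi in(("top",t,(265,175,365,245)),("side",s,(285,178,330,240))):
    b=mask(im,(100,90,40),(125,255,255),roi); o=mask(im,(5,130,80),(15,255,255),roi); y=mask(im,(16,110,90),(32,255,255),roi)
    if n=="top": print("blue",rect(n,b,.012))
    print(n,"orange",pca(n,o,.085),rect(n,o,.085))
    k,l,st,c=cv2.connectedComponentsWithStats(cv2.morphologyEx(y,cv2.MORPH_CLOSE,np.ones((3,3))))
    for i in range(1,k):
        if st[i,4]>5: print(n,"brass",st[i],pca(n,((l==i)&(y>0)).astype(np.uint8),.031))
g=cv2.cvtColor(t,cv2.COLOR_BGR2GRAY); 
print(g[246:278,282:314])
cr=lambda p:(np.array(p,float)+.5)/5-.5+[260,170]
w=cast("top",cr([(140,437),(247,432),(245,512),(140,522)]),.024); print(w.round(4).tolist(),w.mean(0))
w=cast("top",cr([(113,55),(497,155),(452,335),(65,235)]),.012); print(w.round(4).tolist(),w.mean(0))
E
```

```text
blue ((603.759521484375, 203.70394897460938), (193.98675537109375, 89.83668518066406), 76.03147888183594)
top orange (array([0.59225151, 0.15056646]), np.float64(157.59523476296417), 120) ((591.0570678710938, 151.09352111816406), (12.223979949951172, 60.887351989746094), 67.49238586425781)
top brass [287 188   8  26  33] (array([0.61970527, 0.26316925]), np.float64(165.7227342242472), 33)
top brass [316 196   4  11  11] (array([0.61968088, 0.19953798]), np.float64(165.19776977674803), 11)
top brass [312 208   4  13  13] (array([0.58798448, 0.20779909]), np.float64(165.32688046177552), 13)
side orange (array([0.59786681, 0.14395723]), np.float64(-17.87707433754411), 149) ((595.3529663085938, 143.41204833984375), (26.132339477539062, 53.51066970825195), 76.3381118774414)
side brass [303 190   9   1   9] (array([0.62418804, 0.25746207]), np.float64(-13.620327914212911), 9)
[[215 215 214 ... 212 212 211]
 [214 214 213 ... 212 213 210]
 [216 213 212 ... 212 212 211]
 ...
 [215 217 175 ... 214 215 214]
 [216 217 199 ... 213 215 215]
 [216 215 216 ... 214 215 215]]
[[0.4857, 0.2675], [0.4886, 0.2171], [0.4513, 0.2174], [0.4461, 0.2664]] [0.46793765 0.24208721]
[[0.6733, 0.2865], [0.6256, 0.0973], [0.537, 0.1194], [0.5833, 0.3072]] [0.60480352 0.20261884]
```

Run:
```python
from h import *
np.set_printoptions(linewidth=250,threshold=5000)
t=cv2.imread("pics/top0.png"); g=cv2.cvtColor(t,cv2.COLOR_BGR2GRAY)
print(np.arange(282,314)); 
for r in range(244,278): print(r,g[r,282:314])
```

```text
[282 283 284 285 286 287 288 289 290 291 292 293 294 295 296 297 298 299 300 301 302 303 304 305 306 307 308 309 310 311 312 313]
244 [214 213 213 213 214 213 213 213 213 215 215 213 212 213 212 211 213 214 213 212 213 212 213 212 213 212 211 210 208 208 203 203]
245 [215 214 214 213 214 213 213 215 216 216 217 216 214 213 212 213 214 214 213 212 215 215 216 215 216 215 214 211 211 213 212 213]
246 [215 215 214 213 213 213 215 218 219 175 175 174 215 213 212 213 215 212 212 213 216 173 176 176 176 175 172 215 213 212 212 211]
247 [214 214 213 213 213 216 174 177 179 132 133 130 219 216 215 212 213 214 212 214 217 130 133 133 133 132 129 217 213 212 213 210]
248 [216 213 212 213 213 218 129 134 136 136 137 133 176 219 216 215 212 214 213 215 218 130 136 137 137 135 130 218 214 212 212 211]
249 [215 213 213 214 214 221 131 134 139 138 138 137 131 222 219 218 217 217 216 218 220 132 136 138 138 136 131 218 214 212 213 213]
250 [215 214 214 214 215 222 133 137 138 139 139 138 135 180 178 178 177 176 177 176 225 133 137 138 139 136 132 220 214 212 213 213]
251 [214 214 214 214 213 222 133
[... 2885 characters left out ...]
2 173 172 138 220 216 214 214]
273 [213 217 176 179 181 122 178 173 172 173 191 189 188 186 185 170 170 175 174 165 171 167 170 162 151 149 159 157 219 216 214 213]
274 [215 216 176 177 181 158 165 145 145 160 175 174 172 171 170 174 173 178 160 162 157 153 156 148 187 184 191 199 216 217 215 213]
275 [215 217 175 176 177 180 166 155 156 164 164 166 164 165 163 178 177 178 166 171 192 191 190 189 219 218 217 216 214 214 215 214]
276 [216 217 199 199 200 201 201 202 203 199 201 202 202 202 199 201 200 200 203 200 218 218 217 216 216 216 216 214 213 213 215 215]
277 [216 215 216 216 216 217 216 216 218 215 217 217 218 217 215 217 217 215 217 216 215 216 215 214 215 215 216 214 213 214 215 215]
```

```bash
cat >> h.py <<'E'
def tri(a,b):
    P=[(lambda p:p["K"]@np.c_[p["R"],p["t"]])(viewer.camera_params(n)) for n in("top","side")]
    X=cv2.triangulatePoints(P[0],P[1],np.array(a,float).reshape(2,1),np.array(b,float).reshape(2,1)); return (X[:3]/X[3]).ravel()
def go(xyz,yaw):
    "offset in present tool axes and twist that bring the TCP to xyz with tool y at yaw (deg, mod 360)"
    s=monitor.read_state(); R=np.array(s["ee_rot"]); y0=np.degrees(np.arctan2(R[1,1],R[0,1]))
    print("offset",(R.T@(np.array(xyz)-s["eef_pos"])).round(4).tolist(),"twist",round(np.radians((y0-yaw+180)%360-180),4),"yaw now",round(y0,2),"pos",np.round(s["eef_pos"],4),"F",np.round(s["force"],1),"w",round(s["width"],4),"ff",round(s["finger_force"],1),"t",round(s["clock"],1),"q7",round(s["joint_positions"][6],1))
E
python3 - <<'E'
from h import *
print("pad",cast("top",(297.95,264.95),.024), "corners",cast("top",[(286.7,256.8),(309.2,256.6),(309,272.6),(286.9,273.7)],.024).round(4).tolist())
print("cone",tri((379,270),(283,208)),"carriage",tri((388,225),(273,239)),"motor",tri((401,165),(328,245)))
c=cast("top",(297.95,264.95),.024)[0]
go([c[0],c[1],.20],2); go([c[0],c[1],.089],2)
E
```

```text
pad [[0.46739745 0.24267786]] corners [[0.4861, 0.2696], [0.4872, 0.2166], [0.4499, 0.2164], [0.4468, 0.2681]]
cone [0.48435785 0.07205453 0.19620856] carriage [0.529411   0.04425746 0.13630097] motor [0.65812827 0.01177305 0.12482025]
offset [-0.336, -0.3191, 0.1024] twist 1.1361 yaw now 67.1 pos [0.2821 0.6675 0.3019] F [-0.2 -0.3  0. ] w 0.0928 ff 0.0 t 0.1 q7 -4.6
offset [-0.336, -0.3189, 0.2134] twist 1.1361 yaw now 67.1 pos [0.2821 0.6675 0.3019] F [-0.2 -0.3  0. ] w 0.0928 ff 0.0 t 0.1 q7 -4.6
```

```bash
python3 -m jog '[{"offset":[-0.04,-0.035,0],"twist":0.12},{"offset":[-0.08,-0.07,0],"twist":0.24},{"offset":[-0.12,-0.105,0],"twist":0.36},{"offset":[-0.15,-0.14,0],"twist":0.48},{"offset":[-0.18,-0.17,0],"twist":0.6},{"offset":[-0.21,-0.2,0],"twist":0.72},{"offset":[-0.23,-0.22,0],"twist":0.8},{"offset":[-0.24,-0.23,0],"twist":0.84}]' 1 20
python3 - <<'E'
from h import *
go([.4674,.2427,.20],2)
E
```

```text
clock: 0.77
eef_pos: [0.4139, 0.3605, 0.3026]
ee_rot: [[-0.321, 0.947, -0.0], [0.947, 0.321, -0.0], [-0.0, -0.0, -1.0]]
force: [1.2, 0.3, 0.1]
width: 0.0925
finger_force: 0.0
offset [-0.1287, 0.0129, 0.1026] twist 0.2915 yaw now 18.7 pos [0.4139 0.3605 0.3026] F [1.2 0.3 0.1] w 0.0925 ff 0.0 t 0.8 q7 -20.0
```

```bash
python3 -m jog '[{"offset":[-0.03,0.003,0.02],"twist":0.07},{"offset":[-0.06,0.006,0.045],"twist":0.14},{"offset":[-0.09,0.009,0.07],"twist":0.21},{"offset":[-0.115,0.012,0.09],"twist":0.27},{"offset":[-0.1287,0.0129,0.1026],"twist":0.29},{"offset":[-0.1287,0.0129,0.1026],"twist":0.29},{"offset":[-0.1287,0.0129,0.1026],"twist":0.29},{"offset":[-0.1287,0.0129,0.1026],"twist":0.29}]' 1 20
python3 - <<'E'
from h import *
go([.4674,.2427,.089],2)
im=[viewer.read_camera(n)[:,:,::-1] for n in("top","side")]
cv2.imwrite("pics/top1.png",im[0]);cv2.imwrite("pics/side1.png",im[1])
cv2.imwrite("pics/c1.png",np.hstack([cv2.resize(im[0][190:310,230:350],(480,480),interpolation=cv2.INTER_CUBIC)[:,:400],cv2.resize(im[1][140:260,200:300],(400,480),interpolation=cv2.INTER_CUBIC)]))
E
```

```text
clock: 1.43
eef_pos: [0.4677, 0.246, 0.2005]
ee_rot: [[-0.042, 0.999, 0.0], [0.999, 0.042, 0.001], [0.001, 0.0, -1.0]]
force: [0.1, -0.2, 0.4]
width: 0.0929
finger_force: 0.0
offset [-0.0033, -0.0005, 0.1115] twist 0.0075 yaw now 2.43 pos [0.4677 0.246  0.2005] F [ 0.1 -0.2  0.4] w 0.0929 ff 0.0 t 1.4 q7 -16.0
```

View pics/c1.png

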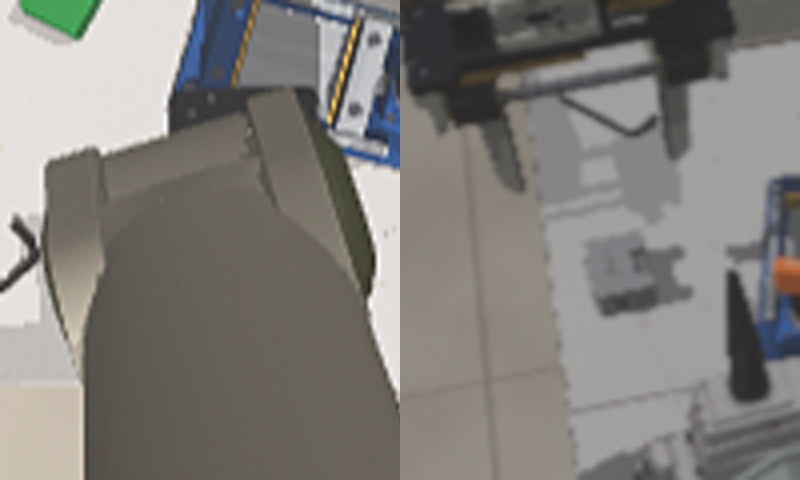

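The side view shows the open fingers straddling the padlock along x, with tips at about side px (229,187) and (270,179). The arm hides the padlock in the top view. I'll check the side calibration against the known tip height, then descend.

```bash
python3 - <<'E'
from h import *
w=cast("side",[(228.8,187.5),(270,179.5)],.1165); print(w,w.mean(0))
E
python3 -m jog '[{"offset":[-0.0033,0,0.02],"twist":0},{"offset":[-0.0033,0,0.045],"twist":0},{"offset":[-0.0033,0,0.07],"twist":0},{"offset":[-0.0033,0,0.09],"twist":0},{"offset":[-0.0033,0,0.103],"twist":0},{"offset":[-0.0033,0,0.111],"twist":0},{"offset":[-0.0033,0,0.111],"twist":0},{"offset":[-0.0033,0,0.111],"twist":0}]' 1 20
python3 - <<'E'
from h import *
go([.4674,.2427,.089],2)
E
```

```text
[[0.41758522 0.23595537]
 [0.52351407 0.23935252]] [0.47054965 0.23765395]
clock: 2.2
eef_pos: [0.4679, 0.2424, 0.0896]
ee_rot: [[-0.042, 0.999, 0.0], [0.999, 0.042, 0.0], [0.0, 0.0, -1.0]]
force: [-0.7, -0.2, -0.1]
width: 0.0931
finger_force: 0.0
offset [0.0003, -0.0005, 0.0006] twist 0.0071 yaw now 2.41 pos [0.4679 0.2424 0.0896] F [-0.7 -0.2 -0.1] w 0.0931 ff 0.0 t 2.2 q7 -12.4
```

```bash
python3 -m jog '[{"offset":[0,0,0],"twist":0},{"offset":[0,0,0],"twist":0},{"offset":[0,0,0],"twist":0},{"offset":[0,0,0],"twist":0},{"offset":[0,0,0],"twist":0},{"offset":[0,0,0],"twist":0},{"offset":[0,0,0],"twist":0},{"offset":[0,0,0],"twist":0}]' -1 25; python3 -m jog '[{"offset":[0,0,0],"twist":0},{"offset":[0,0,0],"twist":0},{"offset":[0,0,-0.01],"twist":0},{"offset":[0,0,-0.03],"twist":0},{"offset":[0,0,-0.05],"twist":0},{"offset":[0,0,-0.07],"twist":0},{"offset":[0,0,-0.07],"twist":0},{"offset":[0,0,-0.07],"twist":0}]'
python3 - <<'E'
from h import *
go([.6116,.2334,.155],-14.2)
im=viewer.read_camera("side")[:,:,::-1]; cv2.imwrite("pics/side2.png",im)
E
```

```text
clock: 2.87
eef_pos: [0.4679, 0.2417, 0.0891]
ee_rot: [[-0.041, 0.999, 0.0], [0.999, 0.041, -0.0], [-0.0, 0.0, -1.0]]
force: [-0.6, -0.0, -0.1]
width: 0.0441
finger_force: 0.0
clock: 3.53
eef_pos: [0.468, 0.242, 0.1601]
ee_rot: [[-0.041, 0.999, 0.002], [0.999, 0.041, 0.001], [0.001, 0.002, -1.0]]
force: [-0.1, 0.2, -3.7]
width: 0.0391
finger_force: 25.0
offset [-0.0145, 0.1431, 0.0054] twist 0.2892 yaw now 2.37 pos [0.468  0.242  0.1601] F [-0.1  0.2 -3.7] w 0.0391 ff 25.0 t 3.5 q7 -14.0
```

```bash
python3 -m jog '[{"offset":[-0.001,0.015,0.002],"twist":0.03},{"offset":[-0.003,0.04,0.004],"twist":0.08},{"offset":[-0.006,0.07,0.005],"twist":0.14},{"offset":[-0.01,0.1,0.005],"twist":0.2},{"offset":[-0.013,0.125,0.005],"twist":0.25},{"offset":[-0.0145,0.138,0.005],"twist":0.28},{"offset":[-0.0145,0.143,0.005],"twist":0.289},{"offset":[-0.0145,0.143,0.005],"twist":0.289}]'; python3 -m jog '[{"offset":[0,0,0],"twist":0},{"offset":[0,0,0.01],"twist":0},{"offset":[0,0,0.02],"twist":0},{"offset":[0,0,0.025],"twist":0},{"offset":[0,0,0.025],"twist":0},{"offset":[0,0,0.025],"twist":0},{"offset":[0,0,0.025],"twist":0},{"offset":[0,0,0.025],"twist":0}]'
python3 - <<'E'
from h import *
go([.6116,.2334,.130],-14.2)
im=[viewer.read_camera(n)[:,:,::-1] for n in("top","side")]
cv2.imwrite("pics/top3.png",im[0]);cv2.imwrite("pics/side3.png",im[1])
cv2.imwrite("pics/c3.png",np.hstack([cv2.resize(im[0][150:270,250:350],(400,480),interpolation=cv2.INTER_CUBIC),cv2.resize(im[1][160:240,270:337],(400,480),interpolation=cv2.INTER_CUBIC)]))
E
```

```text
clock: 4.25
eef_pos: [0.6115, 0.2326, 0.1525]
ee_rot: [[0.246, 0.969, -0.002], [0.969, -0.246, -0.001], [-0.002, -0.001, -1.0]]
force: [-0.0, 0.9, -2.5]
width: 0.0393
finger_force: 25.0
clock: 4.92
eef_pos: [0.6116, 0.2331, 0.1295]
ee_rot: [[0.245, 0.969, 0.001], [0.969, -0.245, 0.0], [0.0, 0.0, -1.0]]
force: [-0.2, -0.3, -2.8]
width: 0.0393
finger_force: 25.0
offset [0.0003, -0.0, -0.0005] twist -0.0001 yaw now -14.21 pos [0.6116 0.2331 0.1295] F [-0.2 -0.3 -2.8] w 0.0393 ff 25.0 t 4.9 q7 -20.0
```

View pics/c3.png

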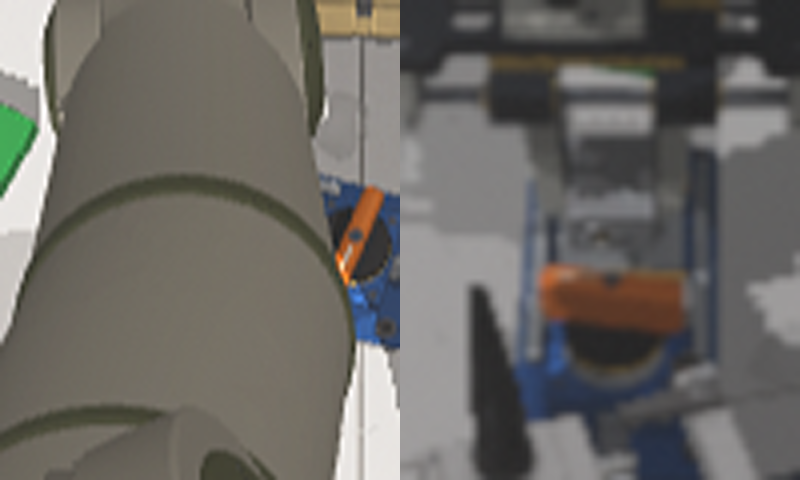

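Run:
```python
from h import *
p=viewer.camera_params("side"); v=np.array([.2453,.9694]); u=np.array([.9694,-.2453])
def pr(X): c=p["R"]@X+p["t"]; q=p["K"]@c; return (q[:2]/q[2]).round(1)
C=np.array([.6116,.2333])
for s in(-26,26):
  for z in(.0405,.0645):
    for x in(-20,20): print(s,z,x,pr(np.r_[C+u*x/1e3+v*s/1e3,z]), end=" ")
K=C-v*.085; print("\nknob bar",[pr(np.r_[K+np.array([np.cos(a),np.sin(a)])*d,.091]) for a in[np.radians(-22)] for d in(-.031,.031)])
g=cv2.cvtColor(cv2.imread("pics/side3.png"),cv2.COLOR_BGR2GRAY)
np.set_printoptions(linewidth=200); print(g[168:212,299:313:1])
```

```text
-26 0.0405 -20 [296.8 201.8] -26 0.0405 20 [311.5 201.9] -26 0.0645 -20 [296.5 196. ] -26 0.0645 20 [311.4 196.1] 26 0.0405 -20 [297.6 187.8] 26 0.0405 20 [311.8 187.9] 26 0.0645 -20 [297.3 181.9] 26 0.0645 20 [311.7 182. ] 
knob bar [array([290.8, 205.2]), array([315.1, 207.9])]
[[ 44  44  44  44  44  43  43  41  42  43  42  41  42  43]
 [ 60  60  59  54  54  56  57  56  58  55  52  54  57  57]
 [ 92  92  89  78  75  73  68  69  72  70  65  67  69  66]
 [137 137 136 124 116 107  91  85  82  79  75  74  69  62]
 [156 156 155 151 147 143 137 133 131 122 113 102  85  65]
 [153 155 154 153 153 152 152 151 151 147 143 138 129  96]
 [120 120 117 115 115 115 115 116 116 120 124 123 121  92]
 [ 85  86  82  79  81  80  80  80  80  85  90  91  87  69]
 [ 72  75  75  75  76  76  75  74  74  75  75  74  72  58]
 [106 110 110 112 111 110 111 110 108 107 107 107  99  72]
 [137 145 145 145 145 146 145 144 145 143 144 143 129  89]
 [143 155 154 149 150 153 148 150 154 148 150 154 137  92]
 [135 141 142 137 139 141 137 138 142 138 140 148 131  85]
 [128 129 129 129 128 129 128 128 128 129 129 133 11
[... 1077 characters left out ...]
8  86  85  97  87  76  73  70  71  76  77  75  73]
 [ 92  91  92  95 101  96  88  85  81  75  74  76  78  77]
 [103 104 104 106 105 103 103 101  89  74  70  76  80  81]
 [108 110 109 111 111 110 110 107  99  82  70  77  83  82]
 [109 107 105 108 110 109 107 107 106  90  80  85  87  81]
 [114 101  96  97  93  86  83  86  92  86  87  91  91  88]
 [ 98  87  86  85  76  64  58  65  74  78  80  83  84  84]
 [ 80  80  79  80  75  66  61  66  73  76  76  76  77  76]
 [ 71  72  72  74  73  71  70  75  77  78  78  78  78  76]
 [ 65  67  67  68  69  69  70  72  72  71  73  74  74  75]
 [ 65  65  65  66  65  65  65  66  66  66  67  66  66  69]
 [ 66  64  64  64  65  64  65  65  65  66  64  64  64  66]]
```

The held padlock's top front edge lies at side row 196 and its right edge at column 312, against a predicted 196 and 311.4. It is in line with the gap, so I'm lowering it.

```bash
python3 -m jog '[{"offset":[0.0003,0.0015,0.005],"twist":0},{"offset":[0.0003,0.0015,0.01],"twist":0},{"offset":[0.0003,0.0015,0.014],"twist":0},{"offset":[0.0003,0.0015,0.018],"twist":0},{"offset":[0.0003,0.0015,0.02],"twist":0},{"offset":[0.0003,0.0015,0.022],"twist":0},{"offset":[0.0003,0.0015,0.0235],"twist":0},{"offset":[0.0003,0.0015,0.0235],"twist":0}]'
python3 - <<'E'
from h import *
go([.6116,.2334,.105],-14.2)
cv2.imwrite("pics/side4.png",viewer.read_camera("side")[:,:,::-1])
E
```

```text
clock: 5.68
eef_pos: [0.6129, 0.233, 0.1055]
ee_rot: [[0.246, 0.969, -0.0], [0.969, -0.246, -0.0], [-0.0, -0.0, -1.0]]
force: [-0.9, 0.2, -2.5]
width: 0.039
finger_force: 25.0
offset [0.0001, -0.0014, 0.0005] twist -0.0002 yaw now -14.21 pos [0.6129 0.233  0.1055] F [-0.9  0.2 -2.5] w 0.039 ff 25.0 t 5.7 q7 -19.4
```

```bash
python3 -m jog '[{"offset":[0,0,0.0004],"twist":0},{"offset":[0,0,0.0008],"twist":0},{"offset":[0,0,0.001],"twist":0},{"offset":[0,0,0.001],"twist":0},{"offset":[0,0,0.001],"twist":0},{"offset":[0,0,0.001],"twist":0},{"offset":[0,0,0.001],"twist":0},{"offset":[0,0,0.001],"twist":0}]'; python3 -m jog '[{"offset":[0,0,0],"twist":0},{"offset":[0,0,0],"twist":0},{"offset":[0,0,0],"twist":0},{"offset":[0,0,0],"twist":0},{"offset":[0,0,0],"twist":0},{"offset":[0,0,0],"twist":0},{"offset":[0,0,0],"twist":0},{"offset":[0,0,0],"twist":0}]' 0.12; python3 -m jog '[{"offset":[0,0,-0.005],"twist":0},{"offset":[0,0,-0.02],"twist":0},{"offset":[0,0,-0.05],"twist":0},{"offset":[0,0,-0.08],"twist":0},{"offset":[0,0,-0.11],"twist":0},{"offset":[0,0,-0.11],"twist":0},{"offset":[0,0,-0.11],"twist":0},{"offset":[0,0,-0.11],"twist":0}]'
python3 - <<'E'
from h import *
go([.5920,.1510,.25],67.5)
cv2.imwrite("pics/side5.png",viewer.read_camera("side")[:,:,::-1])
E
```

```text
clock: 6.4
eef_pos: [0.613, 0.233, 0.1052]
ee_rot: [[0.246, 0.969, 0.0], [0.969, -0.246, 0.0], [0.0, 0.0, -1.0]]
force: [-1.3, -0.6, 6.0]
width: 0.0394
finger_force: 25.0
clock: 7.07
eef_pos: [0.6129, 0.233, 0.1046]
ee_rot: [[0.245, 0.969, 0.0], [0.969, -0.245, -0.0], [-0.0, 0.0, -1.0]]
force: [-0.1, 0.9, 0.0]
width: 0.052
finger_force: 0.0
clock: 7.73
eef_pos: [0.6125, 0.2331, 0.2146]
ee_rot: [[0.245, 0.969, -0.0], [0.969, -0.245, 0.0], [0.0, -0.0, -1.0]]
force: [0.2, -0.3, -0.9]
width: 0.0518
finger_force: 0.0
offset [-0.0847, 0.0002, -0.0354] twist -1.4257 yaw now -14.19 pos [0.6125 0.2331 0.2146] F [ 0.2 -0.3 -0.9] w 0.0518 ff 0.0 t 7.7 q7 -22.4
```

```bash
python3 -m jog '[{"offset":[-0.01,0,-0.01],"twist":-0.12},{"offset":[-0.03,0,-0.02],"twist":-0.24},{"offset":[-0.05,0,-0.03],"twist":-0.36},{"offset":[-0.07,0,-0.035],"twist":-0.48},{"offset":[-0.08,0,-0.035],"twist":-0.6},{"offset":[-0.0847,0,-0.035],"twist":-0.72},{"offset":[-0.0847,0,-0.035],"twist":-0.84},{"offset":[-0.0847,0,-0.035],"twist":-0.84}]' 0; python3 -m jog '[{"offset":[0,0,0],"twist":-0.12},{"offset":[0,0,0],"twist":-0.24},{"offset":[0,0,0],"twist":-0.36},{"offset":[0,0,0],"twist":-0.48},{"offset":[0,0,0],"twist":-0.55},{"offset":[0,0,0],"twist":-0.586},{"offset":[0,0,0],"twist":-0.586},{"offset":[0,0,0],"twist":-0.586}]'
python3 - <<'E'
from h import *
go([.5920,.1508,.155],67.5)
print(np.round(monitor.read_state()["joint_positions"],1))
im=[viewer.read_camera(n)[:,:,::-1] for n in("top","side")]
cv2.imwrite("pics/top6.png",im[0]);cv2.imwrite("pics/side6.png",im[1])
cv2.imwrite("pics/c6.png",np.hstack([cv2.resize(im[0][150:270,250:350],(400,480),interpolation=cv2.INTER_CUBIC),cv2.resize(im[1][160:240,270:337],(400,480),interpolation=cv2.INTER_CUBIC)]))
E
```

```text
clock: 8.45
eef_pos: [0.5917, 0.15, 0.2485]
ee_rot: [[-0.562, 0.827, -0.002], [0.827, 0.562, -0.0], [0.001, -0.002, -1.0]]
force: [0.5, -1.4, 0.4]
width: 0.0467
finger_force: 0.0
clock: 9.12
eef_pos: [0.5919, 0.151, 0.2488]
ee_rot: [[-0.922, 0.386, -0.001], [0.386, 0.922, -0.0], [0.001, -0.001, -1.0]]
force: [-0.5, 0.9, -0.3]
width: 0.0464
finger_force: 0.0
offset [-0.0003, -0.0001, 0.0938] twist -0.0039 yaw now 67.27 pos [0.5919 0.151  0.2488] F [-0.5  0.9 -0.3] w 0.0464 ff 0.0 t 9.1 q7 45.0
[-17.3  30.2  -3.4 109.8   2.6  40.2  45. ]
```

View pics/c6.png

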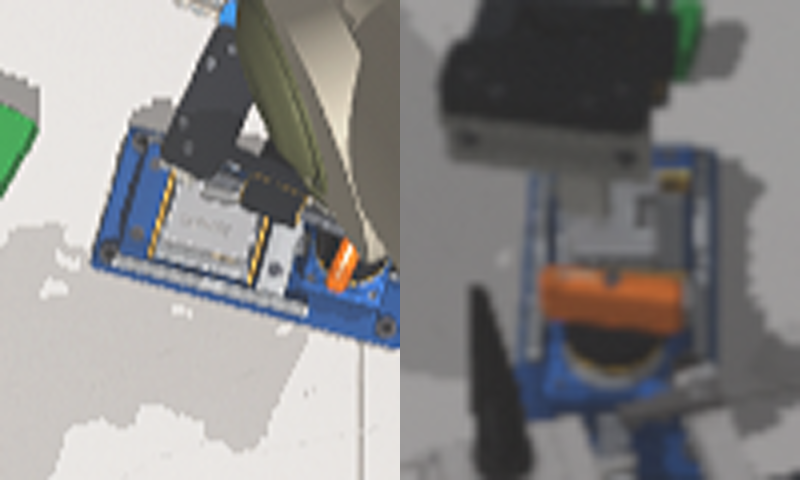

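The padlock lies flat between the jaws, with its lettering up at top-crop (205,222) and clear strips at both jaws. The orange bar's front end is at top-crop (343,262). Now I'll lower onto the knob and close.

```bash
python3 -m jog '[{"offset":[0,0,0.02],"twist":0},{"offset":[0,0,0.045],"twist":0},{"offset":[0,0,0.065],"twist":0},{"offset":[0,0,0.08],"twist":0},{"offset":[0,0,0.088],"twist":0},{"offset":[0,0,0.0925],"twist":0},{"offset":[0,0,0.0925],"twist":0},{"offset":[0,0,0.0925],"twist":0}]'; python3 -m jog '[{"offset":[0,0,0],"twist":0},{"offset":[0,0,0],"twist":0},{"offset":[0,0,0],"twist":0},{"offset":[0,0,0],"twist":0},{"offset":[0,0,0],"twist":0},{"offset":[0,0,0],"twist":0},{"offset":[0,0,0],"twist":0},{"offset":[0,0,0],"twist":0}]' -1 10
python3 - <<'E'
from h import *
go([.5920,.1508,.155],67.5); print(np.round(monitor.read_state()["ft_torque"],3))
E
```

```text
clock: 9.88
eef_pos: [0.5924, 0.1511, 0.1576]
ee_rot: [[-0.924, 0.383, 0.001], [0.383, 0.924, 0.0], [-0.0, 0.0, -1.0]]
force: [0.3, 0.3, -0.2]
width: 0.0468
finger_force: 0.0
clock: 10.55
eef_pos: [0.5926, 0.1518, 0.1575]
ee_rot: [[-0.924, 0.382, 0.001], [0.382, 0.924, 0.001], [-0.001, 0.002, -1.0]]
force: [0.8, 3.8, 1.1]
width: 0.0126
finger_force: 10.0
offset [0.0002, -0.0012, 0.0025] twist 0.0005 yaw now 67.53 pos [0.5926 0.1518 0.1575] F [0.8 3.8 1.1] w 0.0126 ff 10.0 t 10.6 q7 44.3
[ 0.896 -0.254  0.008]
```

```bash
cat > st.py <<'E'
from h import *
s=monitor.read_state(); R=np.array(s["ee_rot"]); y=np.degrees(np.arctan2(R[1,1],R[0,1]))
print("knob angle from vice x",round(np.radians(75.8-y),3),"Mz",round(s["ft_torque"][2],3),"F",np.round(s["force"],1),"pos",np.round(s["eef_pos"],4),"w",round(s["width"],4),"toolF",np.round(R.T@s["force"],1),"t",round(s["clock"],2),"q7",round(s["joint_positions"][6],1))
E
python3 -m jog '[{"offset":[0,0.001,0],"twist":0},{"offset":[0,0.001,0],"twist":0},{"offset":[0,0.001,0],"twist":0},{"offset":[0,0.001,0],"twist":0},{"offset":[0,0.001,0],"twist":0},{"offset":[0,0.001,0],"twist":0},{"offset":[0,0.001,0],"twist":0},{"offset":[0,0.001,0],"twist":0}]' -1 60; python3 st.py; python3 -m jog '[{"offset":[0,0,0],"twist":0.05},{"offset":[0,0,0],"twist":0.1},{"offset":[0,0,0],"twist":0.16},{"offset":[0,0,0],"twist":0.22},{"offset":[0,0,0],"twist":0.28},{"offset":[0,0,0],"twist":0.34},{"offset":[0,0,0],"twist":0.4},{"offset":[0,0,0],"twist":0.4}]'; python3 st.py
```

```text
clock: 11.22
eef_pos: [0.5927, 0.152, 0.1575]
ee_rot: [[-0.924, 0.383, 0.001], [0.383, 0.924, 0.0], [-0.0, 0.0, -1.0]]
force: [-0.1, 2.1, 5.3]
width: 0.0127
finger_force: 60.0
knob angle from vice x 0.145 Mz 0.025 F [-0.1  2.1  5.3] pos [0.5927 0.152  0.1575] w 0.0127 toolF [ 0.9  1.9 -5.3] t 11.22 q7 44.3
clock: 11.88
eef_pos: [0.5931, 0.1525, 0.1574]
ee_rot: [[-0.7, 0.714, 0.001], [0.714, 0.7, 0.001], [-0.001, 0.001, -1.0]]
force: [1.1, 4.3, 4.3]
width: 0.0125
finger_force: 60.0
knob angle from vice x 0.547 Mz -0.047 F [1.1 4.3 4.3] pos [0.5931 0.1525 0.1574] w 0.0125 toolF [ 2.3  3.8 -4.3] t 11.88 q7 28.8
```

```bash
python3 -m jog '[{"offset":[0.0005,0.0006,0],"twist":0.06},{"offset":[0.0008,0.001,0],"twist":0.13},{"offset":[0.0008,0.001,0],"twist":0.2},{"offset":[0.0008,0.001,0],"twist":0.27},{"offset":[0.0008,0.001,0],"twist":0.34},{"offset":[0.0008,0.001,0],"twist":0.41},{"offset":[0.0008,0.001,0],"twist":0.48},{"offset":[0.0008,0.001,0],"twist":0.5}]'; python3 st.py; python3 -m jog '[{"offset":[0,0,0],"twist":0.06},{"offset":[0,0,0],"twist":0.13},{"offset":[0,0,0],"twist":0.2},{"offset":[0,0,0],"twist":0.27},{"offset":[0,0,0],"twist":0.34},{"offset":[0,0,0],"twist":0.41},{"offset":[0,0,0],"twist":0.48},{"offset":[0,0,0],"twist":0.5}]'; python3 st.py
```

```text
clock: 12.55
eef_pos: [0.5938, 0.1532, 0.1575]
ee_rot: [[-0.273, 0.962, 0.002], [0.962, 0.273, 0.0], [-0.001, 0.002, -1.0]]
force: [5.0, 1.3, 2.1]
width: 0.0124
finger_force: 60.0
knob angle from vice x 1.046 Mz 0.222 F [5.  1.3 2.1] pos [0.5938 0.1532 0.1575] w 0.0124 toolF [-0.1  5.2 -2.1] t 12.55 q7 9.6
clock: 13.22
eef_pos: [0.5946, 0.1532, 0.1575]
ee_rot: [[0.221, 0.975, 0.004], [0.975, -0.221, -0.0], [0.001, 0.004, -1.0]]
force: [7.9, 2.5, -0.4]
width: 0.0126
finger_force: 60.0
knob angle from vice x 1.546 Mz 0.203 F [ 7.9  2.5 -0.4] pos [0.5946 0.1532 0.1575] w 0.0126 toolF [4.2 7.1 0.5] t 13.22 q7 -9.5
```

```bash
python3 -m jog '[{"offset":[0.0005,0.0008,0],"twist":0.06},{"offset":[0.001,0.0015,0],"twist":0.12},{"offset":[0.001,0.0015,0],"twist":0.18},{"offset":[0.001,0.0015,0],"twist":0.24},{"offset":[0.001,0.0015,0],"twist":0.3},{"offset":[0.001,0.0015,0],"twist":0.35},{"offset":[0.001,0.0015,0],"twist":0.4},{"offset":[0.001,0.0015,0],"twist":0.4}]'; python3 st.py
python3 - <<'E'
from h import *
im=[viewer.read_camera(n)[:,:,::-1] for n in("top","side")]
cv2.imwrite("pics/top7.png",im[0]);cv2.imwrite("pics/side7.png",im[1])
cv2.imwrite("pics/c7.png",np.hstack([cv2.resize(im[0][150:270,250:350],(400,480),interpolation=cv2.INTER_CUBIC),cv2.resize(im[1][160:240,270:337],(400,480),interpolation=cv2.INTER_CUBIC)]))
E
```

```text
clock: 13.88
eef_pos: [0.5956, 0.153, 0.1575]
ee_rot: [[0.583, 0.812, 0.002], [0.812, -0.583, -0.001], [0.001, 0.003, -1.0]]
force: [5.3, 0.1, 2.7]
width: 0.012
finger_force: 60.0
knob angle from vice x 1.946 Mz 0.019 F [5.3 0.1 2.7] pos [0.5956 0.153  0.1575] w 0.012 toolF [ 3.1  4.3 -2.7] t 13.88 q7 -25.2
```

View pics/c7.png

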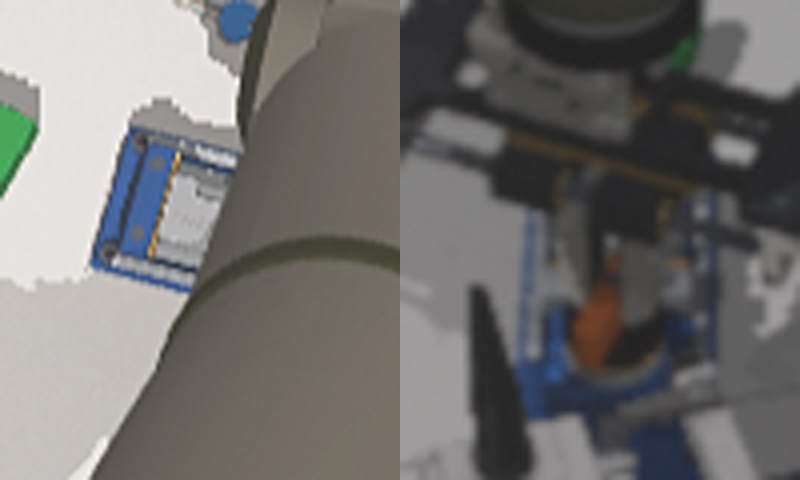

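The bar has turned with the fingers and is upright in the side view at crop (600,310). The padlock is undisturbed. I'll approach the clutch in smaller steps.

```bash
python3 -m jog '[{"offset":[0.0005,0.0006,0],"twist":0.03},{"offset":[0.0005,0.0008,0],"twist":0.06},{"offset":[0.0005,0.0008,0],"twist":0.09},{"offset":[0.0005,0.0008,0],"twist":0.12},{"offset":[0.0005,0.0008,0],"twist":0.15},{"offset":[0.0005,0.0008,0],"twist":0.18},{"offset":[0.0005,0.0008,0],"twist":0.21},{"offset":[0.0005,0.0008,0],"twist":0.24}]'; python3 st.py;  python3 -m jog '[{"offset":[0,0,0],"twist":0.02},{"offset":[0,0,0],"twist":0.04},{"offset":[0,0,0],"twist":0.06},{"offset":[0,0,0],"twist":0.08},{"offset":[0,0,0],"twist":0.1},{"offset":[0,0,0],"twist":0.12},{"offset":[0,0,0],"twist":0.14},{"offset":[0,0,0],"twist":0.16}]'; python3 st.py; python3 -m jog '[{"offset":[0,0,0],"twist":0.02},{"offset":[0,0,0],"twist":0.04},{"offset":[0,0,0],"twist":0.06},{"offset":[0,0,0],"twist":0.07},{"offset":[0,0,0],"twist":0.08},{"offset":[0,0,0],"twist":0.09},{"offset":[0,0,0],"twist":0.1},{"offset":[0,0,0],"twist":0.11}]'; python3 st.py
```

```text
clock: 14.65
eef_pos: [0.596, 0.1528, 0.1575]
ee_rot: [[0.761, 0.649, 0.002], [0.649, -0.761, -0.001], [0.001, 0.002, -1.0]]
force: [3.8, -2.8, 5.8]
width: 0.0123
finger_force: 60.0
knob angle from vice x 2.188 Mz 0.221 F [ 3.8 -2.8  5.8] pos [0.596  0.1528 0.1575] w 0.0123 toolF [ 1.1  4.6 -5.8] t 14.65 q7 -34.8
clock: 15.32
eef_pos: [0.5962, 0.1526, 0.1575]
ee_rot: [[0.854, 0.52, 0.002], [0.52, -0.854, -0.001], [0.001, 0.002, -1.0]]
force: [5.0, -3.1, 4.8]
width: 0.0127
finger_force: 60.1
knob angle from vice x 2.347 Mz 0.242 F [ 5.  -3.1  4.8] pos [0.5962 0.1526 0.1575] w 0.0127 toolF [ 2.7  5.2 -4.8] t 15.32 q7 -41.3
clock: 15.98
eef_pos: [0.5962, 0.1524, 0.1575]
ee_rot: [[0.906, 0.423, 0.002], [0.423, -0.906, -0.002], [0.001, 0.002, -1.0]]
force: [5.5, -3.2, 4.0]
width: 0.0126
finger_force: 60.1
knob angle from vice x 2.457 Mz 0.236 F [ 5.5 -3.2  4. ] pos [0.5962 0.1524 0.1575] w 0.0126 toolF [ 3.6  5.2 -4. ] t 15.98 q7 -45.7
```

```bash
R='' ; python3 -m jog '[{"offset":[0,0,0],"twist":0.01},{"offset":[0,0,0],"twist":0.02},{"offset":[0,0,0],"twist":0.03},{"offset":[0,0,0],"twist":0.04},{"offset":[0,0,0],"twist":0.05},{"offset":[0,0,0],"twist":0.06},{"offset":[0,0,0],"twist":0.07},{"offset":[0,0,0],"twist":0.08}]' >/dev/null; python3 st.py; python3 -m jog '[{"offset":[0,0,0],"twist":0.01},{"offset":[0,0,0],"twist":0.02},{"offset":[0,0,0],"twist":0.03},{"offset":[0,0,0],"twist":0.04},{"offset":[0,0,0],"twist":0.05},{"offset":[0,0,0],"twist":0.06},{"offset":[0,0,0],"twist":0.07},{"offset":[0,0,0],"twist":0.08}]' >/dev/null; python3 st.py; python3 -m jog '[{"offset":[0,0,0],"twist":0.01},{"offset":[0,0,0],"twist":0.02},{"offset":[0,0,0],"twist":0.03},{"offset":[0,0,0],"twist":0.04},{"offset":[0,0,0],"twist":0.05},{"offset":[0,0,0],"twist":0.06},{"offset":[0,0,0],"twist":0.07},{"offset":[0,0,0],"twist":0.08}]' >/dev/null; python3 st.py
```

```text
knob angle from vice x 2.537 Mz 0.269 F [ 5.3 -4.2  4.8] pos [0.5963 0.1523 0.1575] w 0.0123 toolF [ 3.5  5.7 -4.8] t 16.65 q7 -49.0
knob angle from vice x 2.617 Mz 0.329 F [ 5.6 -4.7  4.2] pos [0.5963 0.1522 0.1575] w 0.0125 toolF [ 4.1  6.1 -4.2] t 17.32 q7 -52.4
knob angle from vice x 2.697 Mz 0.294 F [ 6.7 -4.5  3.9] pos [0.5963 0.1521 0.1575] w 0.0127 toolF [ 5.7  5.8 -3.8] t 17.98 q7 -55.7
```

```bash
python3 -m jog '[{"offset":[0,0,0],"twist":0.01},{"offset":[0,0,0],"twist":0.02},{"offset":[0,0,0],"twist":0.03},{"offset":[0,0,0],"twist":0.04},{"offset":[0,0,0],"twist":0.05},{"offset":[0,0,0],"twist":0.06},{"offset":[0,0,0],"twist":0.07},{"offset":[0,0,0],"twist":0.08}]' >/dev/null; python3 st.py; python3 -m jog '[{"offset":[0,0,0],"twist":0.01},{"offset":[0,0,0],"twist":0.02},{"offset":[0,0,0],"twist":0.03},{"offset":[0,0,0],"twist":0.04},{"offset":[0,0,0],"twist":0.05},{"offset":[0,0,0],"twist":0.06},{"offset":[0,0,0],"twist":0.07},{"offset":[0,0,0],"twist":0.08}]' >/dev/null; python3 st.py
```

```text
knob angle from vice x 2.777 Mz 0.331 F [ 5.5 -5.2  2.9] pos [0.5964 0.1519 0.1575] w 0.0125 toolF [ 4.9  5.8 -2.9] t 18.65 q7 -59.1
knob angle from vice x 2.857 Mz 0.291 F [ 5.2 -4.9  3. ] pos [0.5964 0.1517 0.1575] w 0.0124 toolF [ 5.   5.1 -3. ] t 19.32 q7 -62.5
```

```bash
python3 -m jog '[{"offset":[0,0,0],"twist":0.01},{"offset":[0,0,0],"twist":0.02},{"offset":[0,0,0],"twist":0.03},{"offset":[0,0,0],"twist":0.04},{"offset":[0,0,0],"twist":0.05},{"offset":[0,0,0],"twist":0.05},{"offset":[0,0,0],"twist":0.05},{"offset":[0,0,0],"twist":0.06}]' >/dev/null; python3 st.py; python3 -m jog '[{"offset":[0,0,0],"twist":0.01},{"offset":[0,0,0],"twist":0.02},{"offset":[0,0,0],"twist":0.03},{"offset":[0,0,0],"twist":0.04},{"offset":[0,0,0],"twist":0.05},{"offset":[0,0,0],"twist":0.05},{"offset":[0,0,0],"twist":0.05},{"offset":[0,0,0],"twist":0.06}]' >/dev/null; python3 st.py
```

```text
knob angle from vice x 2.917 Mz 0.256 F [ 5.4 -4.9  3.1] pos [0.5963 0.1517 0.1575] w 0.0128 toolF [ 5.5  4.8 -3.1] t 19.98 q7 -65.0
knob angle from vice x 2.977 Mz 0.23 F [ 5.3 -5.3  3.3] pos [0.5963 0.1515 0.1575] w 0.0126 toolF [ 5.8  4.9 -3.3] t 20.65 q7 -67.6
```

```bash
python3 -m jog '[{"offset":[0,0,0],"twist":0.01},{"offset":[0,0,0],"twist":0.02},{"offset":[0,0,0],"twist":0.03},{"offset":[0,0,0],"twist":0.04},{"offset":[0,0,0],"twist":0.05},{"offset":[0,0,0],"twist":0.05},{"offset":[0,0,0],"twist":0.05},{"offset":[0,0,0],"twist":0.06}]' >/dev/null; python3 st.py; python3 -m jog '[{"offset":[0,0,0],"twist":0.01},{"offset":[0,0,0],"twist":0.02},{"offset":[0,0,0],"twist":0.03},{"offset":[0,0,0],"twist":0.04},{"offset":[0,0,0],"twist":0.05},{"offset":[0,0,0],"twist":0.05},{"offset":[0,0,0],"twist":0.05},{"offset":[0,0,0],"twist":0.06}]' >/dev/null; python3 st.py
```

```text
knob angle from vice x 3.038 Mz 0.161 F [ 6.6 -6.1  2.6] pos [0.5964 0.1514 0.1575] w 0.0127 toolF [ 7.5  5.1 -2.5] t 21.32 q7 -70.3
knob angle from vice x 3.098 Mz 0.109 F [ 6.6 -6.4  3.4] pos [0.5963 0.1513 0.1575] w 0.0125 toolF [ 7.8  4.9 -3.3] t 21.98 q7 -72.9
```

```bash
python3 -m jog '[{"offset":[0,0,0],"twist":0.01},{"offset":[0,0,0],"twist":0.02},{"offset":[0,0,0],"twist":0.03},{"offset":[0,0,0],"twist":0.04},{"offset":[0,0,0],"twist":0.05},{"offset":[0,0,0],"twist":0.05},{"offset":[0,0,0],"twist":0.05},{"offset":[0,0,0],"twist":0.06}]' >/dev/null; python3 st.py; python3 -m jog '[{"offset":[0,0,0],"twist":0.01},{"offset":[0,0,0],"twist":0.02},{"offset":[0,0,0],"twist":0.03},{"offset":[0,0,0],"twist":0.04},{"offset":[0,0,0],"twist":0.05},{"offset":[0,0,0],"twist":0.05},{"offset":[0,0,0],"twist":0.05},{"offset":[0,0,0],"twist":0.06}]' >/dev/null; python3 st.py
```

```text
knob angle from vice x 3.158 Mz 0.123 F [ 6.1 -6.   3. ] pos [0.5963 0.1512 0.1575] w 0.0125 toolF [ 7.5  4.2 -3. ] t 22.65 q7 -75.5
knob angle from vice x 3.218 Mz 0.086 F [ 6.7 -6.8  1.8] pos [0.5963 0.1512 0.1575] w 0.0122 toolF [ 8.5  4.3 -1.8] t 23.32 q7 -78.2
```

Run:
```python
from h import *
cv2.imwrite("pics/side8.png",viewer.read_camera("side")[:,:,::-1]); cv2.imwrite("pics/top8.png",viewer.read_camera("top")[:,:,::-1])
for f in("side6","side7","side8"):
    im=cv2.imread(f"pics/{f}.png"); o=mask(im,(3,110,60),(16,255,255),(285,190,335,240)); print(f,pca("side",o,.085))
im=cv2.imread("pics/top8.png"); 
for roi in[(265,175,365,245)]:
    y=mask(im,(16,110,90),(32,255,255),roi); o=mask(im,(5,130,80),(15,255,255),roi)
    k,l,st,c=cv2.connectedComponentsWithStats(cv2.morphologyEx(y,cv2.MORPH_CLOSE,np.ones((3,3))))
    print([ (st[i].tolist(),pca("top",((l==i)&(y>0)).astype(np.uint8),.031)) for i in range(1,k) if st[i,4]>3], (o>0).sum())
a=cv2.imread("pics/side8.png")[180:240,280:335]; b=cv2.imread("pics/top8.png")[170:245,265:365]
cv2.imwrite("pics/c8.png",np.hstack([cv2.resize(a,(440,480),interpolation=cv2.INTER_CUBIC),cv2.resize(b,(360,480),interpolation=cv2.INTER_CUBIC)]))
```

```text
side6 (array([0.59600728, 0.14467482]), np.float64(-21.908314632427086), 204)
side7 (array([0.58575064, 0.13265519]), np.float64(-114.63273972762428), 76)h.py:13: RuntimeWarning: Mean of empty slice.
  ys,xs=np.nonzero(m); w=cast(n,np.c_[xs,ys],z); c=w.mean(0); u=np.linalg.svd(w-c,full_matrices=False)[2][0]
  ret = um.true_divide(
Traceback (most recent call last):
  File "h.py", line 13, in pca
    ys,xs=np.nonzero(m); w=cast(n,np.c_[xs,ys],z); c=w.mean(0); u=np.linalg.svd(w-c,full_matrices=False)[2][0]
                                                                  ~~~~~~~~~~~~~~~~~~~~~~~~~~~~~~~~~~~~~~~~~^^^
IndexError: index 0 is out of bounds for axis 0 with size 0
```

The gripper body hides the bar in this view. I'll let go, lift off and read the knob angle directly.

```bash
python3 -m jog '[{"offset":[0,0,0],"twist":0},{"offset":[0,0,0],"twist":0},{"offset":[0,0,0],"twist":0},{"offset":[0,0,0],"twist":0},{"offset":[0,0,0],"twist":0},{"offset":[0,0,0],"twist":0},{"offset":[0,0,0],"twist":0},{"offset":[0,0,0],"twist":0}]' 0; python3 st.py; python3 -m jog '[{"offset":[0,0,-0.01],"twist":0},{"offset":[0,0,-0.03],"twist":0},{"offset":[0,0,-0.06],"twist":0},{"offset":[0,0,-0.09],"twist":0},{"offset":[0,0,-0.12],"twist":0},{"offset":[0,0,-0.15],"twist":0},{"offset":[0,0,-0.15],"twist":0},{"offset":[0,0,-0.15],"twist":0}]' >/dev/null; python3 st.py
python3 - <<'E'
from h import *
for n in("side","top"): cv2.imwrite(f"pics/{n}9.png",viewer.read_camera(n)[:,:,::-1])
for f in("side","top"):
    im=cv2.imread(f"pics/{f}9.png"); o=mask(im,(3,110,60),(16,255,255),(285,180,360,240)); print(f,(o>0).sum())
    if o.sum(): print(pca(f,o,.088))
im=cv2.imread("pics/top9.png"); y=mask(im,(16,110,90),(32,255,255),(265,175,365,245))
ys,xs=np.nonzero(y); print(sorted(zip(xs.tolist(),ys.tolist())))
E
```

```text
clock: 24.08
eef_pos: [0.5952, 0.1538, 0.1571]
ee_rot: [[0.949, -0.316, -0.0], [-0.316, -0.949, 0.0], [-0.0, -0.0, -1.0]]
force: [0.1, -0.4, 0.0]
width: 0.0465
finger_force: 0.0
knob angle from vice x 3.215 Mz -0.048 F [ 0.1 -0.4  0. ] pos [0.5952 0.1538 0.1571] w 0.0465 toolF [ 0.2  0.3 -0. ] t 24.08 q7 -78.1
knob angle from vice x 3.215 Mz -0.02 F [-0.  -0.1 -1. ] pos [0.5957 0.1536 0.3092] w 0.0462 toolF [0.  0.1 1. ] t 24.75 q7 -88.3
side 170
(array([0.59395992, 0.14226074]), np.float64(-15.18314984917443), 170)
top 0
[]
```

```bash
python3 -m jog '[{"offset":[-0.03,0.015,-0.01],"twist":0},{"offset":[-0.06,0.03,-0.02],"twist":0},{"offset":[-0.095,0.045,-0.02],"twist":0},{"offset":[-0.13,0.06,-0.02],"twist":0},{"offset":[-0.165,0.06,-0.02],"twist":0},{"offset":[-0.2,0.06,-0.02],"twist":0},{"offset":[-0.21,0.06,-0.02],"twist":0},{"offset":[-0.21,0.06,-0.02],"twist":0}]' >/dev/null; python3 st.py
python3 - <<'E'
from h import *
for n in("side","top"): cv2.imwrite(f"pics/{n}10.png",viewer.read_camera(n)[:,:,::-1])
for k in("0","10"):
    im=cv2.imread(f"pics/top{k}.png"); o=mask(im,(5,130,80),(15,255,255),(265,175,365,245)); print(k,(o>0).sum(), pca("top",o,.085) if o.any() else "")
    y=mask(im,(16,110,90),(32,255,255),(265,175,365,245)); ys,xs=np.nonzero(y)
    w=cast("top",np.c_[xs,ys],.032)-[.6116,.2334]; v=np.array([.2453,.9694]); u=np.array([.9694,-.2453]); a=w@v; b=w@u
    for sgn in(1,-1):
        m=(a*sgn>0)&(abs(b)<.033); print("  brass y' mm",(a[m].mean()*1000).round(2),(a[m].std()*1000).round(2),"n",m.sum(),"x' range",(b[m].min()*1000).round(),(b[m].max()*1000).round()) if m.any() else None
a=cv2.imread("pics/top10.png")[175:245,262:362]
cv2.imwrite("pics/c10.png",cv2.resize(a,(800,560),interpolation=cv2.INTER_CUBIC))
E
```

```text
knob angle from vice x 3.212 Mz -0.023 F [0.1 0.5 0.5] pos [0.3738 0.1639 0.3261] w 0.0464 toolF [-0.1 -0.5 -0.5] t 25.52 q7 -100.2
0 120 (array([0.59225151, 0.15056646]), np.float64(157.59523476296417), 120)
  brass y' mm 30.74 0.84 n 33 x' range -31.0 32.0
  brass y' mm -30.77 0.65 n 24 x' range -32.0 29.0
10 119 (array([0.59004175, 0.15133938]), np.float64(167.5422077803396), 119)
  brass y' mm 31.07 0.85 n 17 x' range -31.0 32.0
  brass y' mm -23.27 0.66 n 22 x' range -31.0 29.0
```

View pics/c10.png

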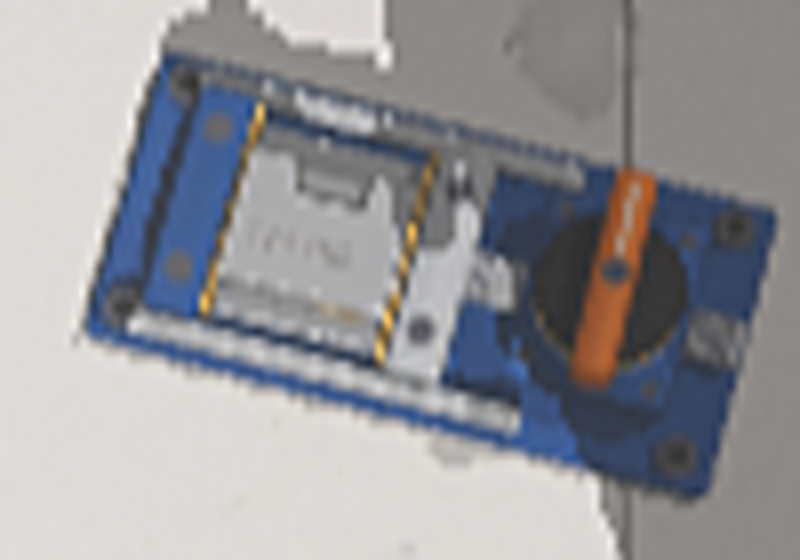

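The padlock lies square between both brass faces, notch at the back (crop (335,180)), and the jaw is touching it. To tell slip from spindle travel, I'll measure how far the jaw body itself moved.

Run:
```python
from h import *
v=np.array([.2453,.9694]); u=np.array([.9694,-.2453]); O=np.array([.6116,.2334])
S=0.0005
def ortho(k,z):
    # metric top-down resampling on plane z in vice axes: rows x' (+40..-40 mm), cols y' (-70..45mm)
    p=viewer.camera_params("top"); P=p["K"]@np.c_[p["R"],p["t"]]
    A=np.array([[u[0]*-S,v[0]*S,O[0]+u[0]*.04-v[0]*.07],[u[1]*-S,v[1]*S,O[1]+u[1]*.04-v[1]*.07],[0,0,z],[0,0,1]])
    H=P@A[:, [1,0,2]]
    return cv2.warpPerspective(cv2.imread(f"pics/top{k}.png"),H,(230,160),flags=cv2.INTER_CUBIC|cv2.WARP_INVERSE_MAP)
a,b=ortho("0",.033),ortho("10",.033)
g=lambda i:cv2.cvtColor(i,cv2.COLOR_BGR2GRAY)
for nm,c0,r in(("jaw front screw",(-36,-20),(11,9)),("jaw back screw",(-36,20),(11,9)),("fixed screw",(42,-20),(5,9)),("fixed base",(50,0),(0,0))):
    if r[0]==0: continue
    x=int((c0[0]+70)/.5); y=int((40-c0[1])/.5); w,h=int(r[0]/.5/2*1.2),int(r[1]/.5/2*1.2)
    if x+w>228: w=228-x
    T=g(a)[y-h:y+h,x-w:x+w]; R=cv2.matchTemplate(g(b)[y-h-6:y+h+6,max(0,x-w-10):x+w+40],T,cv2.TM_CCOEFF_NORMED)
    _,m,_,l=cv2.minMaxLoc(R); i=l[0]; d=0
    if 0<i<R.shape[1]-1: q=R[l[1],i-1:i+2]; d=(q[0]-q[2])/(2*(q[0]-2*q[1]+q[2]))
    print(nm,"shift y' mm",round((i+d-min(10,x-w))*.5,2),"x'",-(l[1]-6)*.5,"score",round(m,2))
cv2.imwrite("pics/o.png",np.vstack([a,b]))
# dark/edge profile along y' averaged over x' -28..-12 (front part)
for k,i in(("0",a),("10",b)): print(k,(g(i)[104:140,40:110].mean(0)).round().astype(int)[::2].tolist())
```

```text
jaw front screw shift y' mm 9.36 x' 3.0 score 0.62
jaw back screw shift y' mm 9.74 x' -3.0 score 0.57
fixed screw shift y' mm 0.37 x' 0.5 score 0.97
0 [121, 118, 113, 109, 104, 98, 93, 93, 94, 95, 101, 111, 119, 116, 98, 70, 49, 50, 78, 108, 117, 107, 101, 109, 126, 140, 155, 170, 180, 183, 181, 179, 177, 177, 178]
10 [81, 81, 80, 79, 77, 74, 81, 109, 152, 186, 197, 193, 184, 173, 160, 149, 144, 143, 142, 146, 159, 176, 187, 175, 142, 119, 127, 144, 147, 146, 156, 167, 167, 164, 164]
```

```bash
python3 -c "
from bench import job; print(job.hand_in())"
```

```text
the job is handed in; nothing more can be done
None
```

I clamped the grey padlock in the vice, flat and square with its keyhole to the front, tightened the jaw about one click past tight, and handed the job in at about 26 s; the click count is worked out from knob turn and jaw travel, not read directly.

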